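Set up the inside of a vacuum coater on its chamber plate

TASK

Set up the coating chamber on the dark metal plate: put the drilled specimen stage centred on top of the round pedestal, stub up, and lay the large flat clamp ring on top of the stage, around its stub. On the steel rail with the two copper posts, stand the graphite crucible, mouth up, midway between the posts, and stand the steel sensor block upright in the middle of the outlined square beyond the short post. Leave the small seal ring and the plain blank disc where they are, and let go of everything.

Things in the scene. Friction and masses are not known exactly. Their poses are not given: they have to be found in the camera images.
- stage: Specimen stage, loose: aluminium disc 54 mm in diameter and 10 mm thick with a circle of 12 small dark holes, and an upright centre stub 16 mm in diameter rising 24 mm above the disc (34 mm in all); about 80 g. Origin at the centre of the underside, z up along the stub. It starts stub up on the bench and can be gripped by the stub.
- clamp_ring: Large flat clamp ring, loose: plain aluminium, 64 mm outer and 34 mm inner diameter, 12 mm thick, about 80 g, lying flat on the bench. Origin at the centre of the underside, z up. It can be gripped across its outer diameter.
- crucible: Graphite crucible, loose: dark grey round straight-sided cup, 36 mm outer diameter, 34 mm high, wall 5 mm, about 60 g, standing mouth up on the bench. Origin at the centre of the underside, z up.
- sensor: Sensor block, loose: upright steel block 30 x 30 mm and 45 mm high with a brass disc 20 mm in diameter on its top; about 150 g. Origin at the centre of the underside, z up, x and y square to its side faces. It starts upright at any yaw.
- pedestal: Pedestal, fixed on the chamber plate: steel, round base flange 68 mm in diameter and 6 mm thick, round column 48 mm in diameter, flat top 30 mm above its origin. Origin at the centre of the underside, 10 mm above the bench (the plate's top), z up.
- source_rail: Fixed steel bar on the plate: 184 mm along x, 40 along y, 8 thick. On its midline: copper posts, 10 mm across, with 18 mm white collars: the tall one (55 mm) at x = -80 mm, the short (25 mm) at x = +16; midway is x = -32. Beyond the short post a black outlined 36 mm square, flush, is centred at x = +57. Origin: centre of underside, 10 mm above the bench; bar top at z = 8, z up.
- blank: Plain blank disc, loose, to be left alone: solid steel, 55 mm in diameter, 10 mm thick, no holes and no stub. Origin at the centre of the underside.
- seal_ring: Small seal ring, loose, to be left alone: steel, 42 mm outer and 28 mm inner diameter, 10 mm thick. Origin at the centre of the underside.
There are look-alikes about, which are no part of the job. What is shaped like the clamp_ring but purple is not meant.

How it is judged:
At the end, for the whole second after the job is handed in: Stage on the pedestal within 10 mm of its centre, ring flat on the stage within 11 mm of its centre, crucible and sensor standing on the rail within 12 mm along and 11 mm across of their places (midway between the posts; centre of the outlined square), all upright within 0.12 rad and at rest (horizontal distance between stage and pedestal below 0.01 m and z of stage in the frame of pedestal between 0.027 and 0.034 m and horizontal distance between clamp_ring and stage below 0.011 m and z of clamp_ring in the frame of stage between 0.007 and 0.014 m and x of crucible in the frame of source_rail between -0.044 and -0.02 m and y of crucible in the frame of source_rail between -0.011 and 0.011 m and z of crucible in the frame of source_rail between 0.005 and 0.012 m and x of sensor in the frame of source_rail between 0.045 and 0.069 m and y of sensor in the frame of source_rail between -0.011 and 0.011 m and z of sensor in the frame of source_rail between 0.005 and 0.012 m and angle between each of stage, clamp_ring, crucible, sensor's own z axis and vertical below 0.12 rad and linear speed of each of stage, clamp_ring, crucible, sensor below 0.02 m/s); the robot touches nothing.
It fails at once if the plain blank disc is moved by more than 20 mm (distance of blank from where it was at the start of the episode above 0.02 m).
It fails at once if the small seal ring is moved by more than 20 mm (distance of seal_ring from where it was at the start of the episode above 0.02 m).
It also fails if it takes over 93 s, if anything falls off the work surface, if the arm or the gripper's body presses on something with over 40 N, if the wrist force passes 120 N, or if a joint passes its speed limit or range.

ROBOT

A 6-joint arm with a two-finger parallel gripper is mounted at the origin on the work surface. World frame = base frame: x ahead of the robot, y to its left, z up, the work surface at z = 0. Lengths are in m, angles in rad, forces in N, time in s.
With the tool pointing down it reaches from about 0.325 to 0.85 m from the base axis. Payload 4.4 kg.
Tool frame: the origin (TCP) lies between the finger pads; the fingertips stand 14 mm ahead of it and the grasp point (between the pads) lies 5 mm behind it; x points along the fingers, y is the direction in which the jaws open and shut, and the axes are right-handed (so a half turn about x gives the same grasp; the last joint's range is limited). The gripper opens to 94 mm and grips with 3 to 60 N. Pads are 16 mm wide; open, the fingers measure 119 mm over their backs; the gripper's body (75 mm by 177 mm) begins 78 mm behind the grasp point.
Start: joints at [-0.15, 0.207, 1.542, -0, 1.393, -0.15], TCP at [0.575, -0, 0.219] pointing down, gripper open.
Joint ranges: [-2.73, 2.73], [-0.86, 2.22], [0.23, 2.46], [-1.11, 4.25], [0.08, 2.63], [-2.82, 2.82]. Speed limits (rad/s): [2.79, 2.79, 3.14, 3.14, 3.14, 3.14].

INTERFACE

Orientations are given as a unit quaternion [w, x, y, z].
In Python, from plant import env, imaging, finish_job gives the robot as it stands.
- The arm moves only by the tool servo_tool, never from a script. Its arguments are lists of equal length, an entry for each row: "jaw": the opening, from 0 (shut) to 1 (fully open); "dp": the shift along the tool's x, y, z in mm, a list of three; "turn": the turn, a rotation vector about the tool's x, y, z in rad, a list of three. A call has 1 to 10 rows; each row is the pose to reach, as a shift and turn from the pose commanded when the call began, along the tool's axes at that moment; what a row does not reach only later rows make up. A row lasts 1/12 s, in which the tool goes at most 41.7 mm and 7.16 degrees, less where a joint would pass 70% of its speed; a pose out of reach is approached as far as the arm can. A call with a gripper value outside its range is refused whole. The fingers move at their own pace and stop on an object; the grip force is fixed at half the most. Time passes only in rows, so rows that repeat a pose let the fingers close. It gives the time, the measured TCP pose, the force and the opening at its end, in the units of the state.
- env.observe(): the state, without advancing time (a new reading comes with each control period).
- imaging.get_image(name): name is "scene" or "side" or "wrist"; returns a dict with "pixels" (420x560x3 uint8, red, green, blue), "fov_y" (degrees; the focal length in pixels is half the picture's height over the tangent of half this angle, whatever the lens; pixels are square), "cx", "cy" (the principal point, pixels), "k1" (the pictures are not rectified: a ray, as slopes to the right and down, at radius r is drawn at 1 + k1 r^2 times it, then the intrinsics apply), "rvec" (rotation vector, rad) and "tvec" (3), from world to camera coordinates, as OpenCV has them; the wrist camera has in their place "tool_from_camera" (4x4, takes a point from camera to tool coordinates, whose origin is the TCP and whose axes are the tool frame's). Camera axes: x right, y down, z forward; pixel columns grow to the right and rows downward; lengths in m; the calibration is good to about 2 mm. A picture is of the moment at which its call begins: read the wrist's pose just before it. There is no depth.
- finish_job(): hands the job in, once; it reports no verdict.
The state is a dict: "t": time; "q": joint angles; "qd": joint speeds; "effort": joint torques, N m; "ee_pos": TCP position; "ee_rot": TCP orientation; "contact_force": force on the tool from outside, world axes, zero at the start; "torque": the same for the moment, N m; "width": finger opening in m.
Only numpy, scipy, OpenCV 4.12 (cv2) and the standard library are available. Lean on these libraries where they do the work, as an engineer would, in place of code of your own. Each camera call takes 0.05 s, during which the arm holds its last target. There are 200 camera calls.

## Working session

There is one attempt and no reset: what is moved stays moved. The work goes in short steps, Python scripts to look and compute and a tool call to move; the robot and the scene stay as the last step left them, time stands still between calls to the robot, and variables do not carry over. Pictures are saved under pics/ and viewed, about 12 in all and at most 16, crops included, and the job is handed in when it is done.

Besides the shell and the picture viewer there is one more tool, called after "Call:" as name(argument=value, ...) on one line, values as JSON. servo_tool: Moves the arm, as the interface text tells. Its arguments: {"type":"object","properties":{"jaw":{"type":"array","items":{"type":"number"}},"dp":{"type":"array","items":{"type":"array","items":{"type":"number"}}},"turn":{"type":"array","items":{"type":"array","items":{"type":"number"}}}},"required":["jaw","dp","turn"]}

```bash
ls; mkdir -p pics
cat > h.py <<'E'
import numpy as np, cv2
from scipy.spatial.transform import Rotation as R
from plant import env, imaging, finish_job
def rq(q): return R.from_quat([q[1],q[2],q[3],q[0]])
def grab(name, fn=None):
    s=env.observe(); im=imaging.get_image(name); im['s']=s
    h=im['pixels'].shape[0]; im['f']=h/2/np.tan(np.radians(im['fov_y'])/2)
    if name=='wrist':
        T=np.array(im['tool_from_camera']); Rt=rq(s['ee_rot']).as_matrix()
        im['Rwc']=Rt@T[:3,:3]; im['o']=Rt@T[:3,3]+np.array(s['ee_pos'])
    else:
        M=cv2.Rodrigues(np.array(im['rvec'],float))[0]; im['Rwc']=M.T; im['o']=-M.T@np.array(im['tvec'],float).ravel()
    if fn: cv2.imwrite('pics/'+fn,im['pixels'][:,:,::-1])
    return im
def ray(im,u,v):
    d=np.array([(u-im['cx'])/im['f'],(v-im['cy'])/im['f']]); x=d.copy()
    for _ in range(30): x=d/(1+im['k1']*(x@x))
    return im['Rwc']@np.array([x[0],x[1],1])
def pt(im,u,v,z):
    d=ray(im,u,v); return im['o']+d*(z-im['o'][2])/d[2]
def proj(im,p):
    c=im['Rwc'].T@(np.array(p)-im['o']); x=c[:2]/c[2]; x=x*(1+im['k1']*(x@x)); return x*im['f']+[im['cx'],im['cy']]
E
python3 - <<'E'
from h import *
for n in ['scene','side','wrist']:
    im=grab(n,n+'0.png'); print(n,im['o'],im['f'],im['k1'],im['Rwc'][:,2])
print(im['s'])
print(im['tool_from_camera'])
E
```

```text
pics
scene [1.12217593 0.26236507 0.91823875] 463.29421861172534 0.011423384403329328 [-0.58328969 -0.24498634 -0.77443839]
side [-0.18458366 -0.7994719   0.78413731] 538.6036825984274 -0.05826234199376973 [ 0.51167076  0.629452   -0.5847933 ]
wrist [0.57568104 0.07433067 0.38405156] 348.37139524502413 -0.0716290412399514 [-0.00195067 -0.2590091  -0.96587291]
{'t': 0.1, 'q': array([-1.50530655e-01,  2.07348745e-01,  1.54278384e+00,  1.22980366e-05,
        1.39349344e+00, -1.50451789e-01]), 'qd': array([-0.00155454, -0.00119607, -0.0043227 ,  0.00084872, -0.00155563,
        0.00042943]), 'effort': array([-3.50521914e-04, -3.71862960e+01, -2.82294059e+01,  7.01280241e-02,
        3.11360427e-02, -6.17781598e-05]), 'ee_pos': array([5.74311278e-01, 7.95364092e-05, 2.18411890e-01]), 'ee_rot': array([ 0.49939813,  0.49959706,  0.50056083, -0.50044294]), 'contact_force': array([ 0.75505511, -0.67363669,  0.17494977]), 'torque': array([-0.01899147, -0.02201154,  0.03702904]), 'width': 0.09398087766764537}
[[ 8.75512913e-05 -2.59315154e-01  9.65792754e-01 -1.65618549e-01]
 [ 9.99999929e-01  3.75934378e-04  1.02860538e-05  1.03106154e-03]
 [-3.65742028e-04  9.65792684e-01  2.59315169e-01 -7.43037086e-02]
 [ 0.00000000e+00  0.00000000e+00  0.00000000e+00  1.00000000e+00]]
```

View pics/scene0.png

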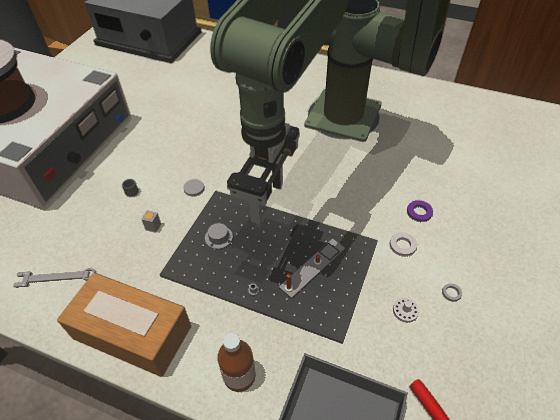

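View pics/side0.png

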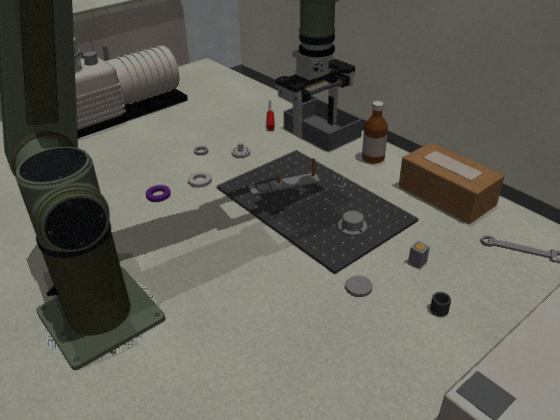

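View pics/wrist0.png

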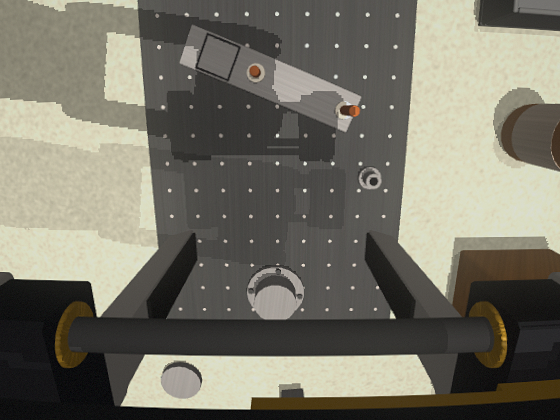

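Run:
```python
from h import *
sc=grab('scene');sd=grab('side');w=grab('wrist')
P={'stage':((405,313),(241,154),.01),'ring':((403,243),(200,179),.012),'crucTop':((130,183),(441,297),.034),'sensTop':((150,215),(420,246),.045),'ped':((218,231),(352,216),.04),'purple':((420,210),(158,192),.012),'seal':((452,292),(201,150),.01),'blank':((194,186),(359,285),.01)}
for k,(a,b,z) in P.items(): print(k,pt(sc,*a,z).round(3),pt(sd,*b,z).round(3))
for k,u,v,z in [('c1',192,25,.018),('c2',361,97,.018),('c3',346,132,.018),('c4',180,62,.018),('sqa',206,34,.018),('sqb',241,45,.018),('sqc',230,80,.018),('sqd',197,69,.018),('short',256,71,.043),('tall',356,111,.073),('pedtop',275,297,.04)]:
  print(k,pt(w,u,v,z).round(4))
a=cv2.resize(sc['pixels'][190:330,360:500],(480,480),interpolation=3);b=cv2.resize(sc['pixels'][160:240,110:220],None,fx=2.9,fy=2.9,interpolation=3)
o=np.zeros((480,800,3),np.uint8);o[:,:480]=a;o[:b.shape[0],480:480+min(320,b.shape[1])]=b[:,:320]
cv2.imwrite('pics/c1.png',o[:,:,::-1])
```

```text
stage [0.597 0.323 0.01 ] [0.575 0.306 0.01 ]
ring [0.418 0.278 0.012] [0.413 0.27  0.012]
crucTop [ 0.508 -0.426  0.034] [ 0.513 -0.426  0.034]
sensTop [ 0.588 -0.311  0.045] [ 0.593 -0.31   0.045]
ped [ 0.567 -0.137  0.04 ] [ 0.567 -0.136  0.04 ]
purple [0.302 0.295 0.012] [0.298 0.291 0.012]
seal [0.508 0.408 0.01 ] [0.503 0.403 0.01 ]
blank [ 0.438 -0.279  0.01 ] [ 0.438 -0.282  0.01 ]
c1 [0.4885 0.1524 0.018 ]
c2 [0.6574 0.0834 0.018 ]
c3 [0.6436 0.0479 0.018 ]
c4 [0.4747 0.1177 0.018 ]
sqa [0.502  0.1438 0.018 ]
sqb [0.5364 0.1331 0.018 ]
sqc [0.5245 0.0997 0.018 ]
sqd [0.4916 0.1107 0.018 ]
short [0.5526 0.106  0.043 ]
tall [0.6414 0.0701 0.073 ]
pedtop [ 0.5694 -0.1316  0.04  ]
```

View pics/c1.png

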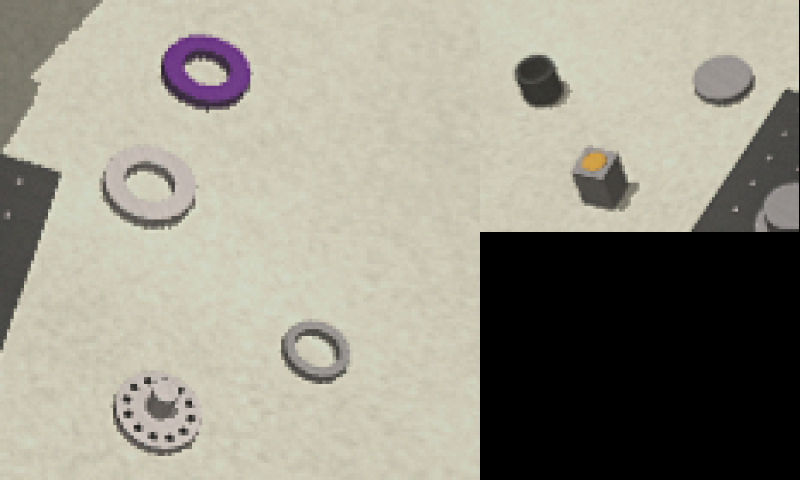

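The possible confusions, by scene pixel:
- **Stage:** (405,310), drilled with a stub. The blank at (194,187) is plain, so I rejected it.
- **Clamp ring:** (403,243), large and silver. I rejected the purple one at (420,211) and the small seal ring at (452,292).
- **Crucible:** (130,187).
- **Sensor:** (151,221).

The crop confirms these choices. I'll start with the stage.

Call:
servo_tool(jaw=[1,1,1,1,1,1,1,1,1,1], dp=[[20,11,-315],[20,11,-315],[20,11,-315],[20,11,-315],[20,11,-315],[20,11,-315],[20,11,-315],[20,11,-315],[20,11,-315],[20,11,-315]], turn=[[0,0,0],[0,0,0],[0,0,0],[0,0,0],[0,0,0],[0,0,0],[0,0,0],[0,0,0],[0,0,0],[0,0,0]])

```text
t: 1.13
ee_pos: [0.5854, 0.3162, 0.1988]
ee_rot: [0.501, 0.499, 0.501, -0.5]
contact_force: [-0.2, -0.6, -0.0]
width: 0.094
```

```bash
cat >> h.py <<'E'
def need(x,y,z,jaw_deg=None):
    "dp (mm) and x-turn for tool straight down at world x,y,z with jaw yaw"
    s=env.observe(); Rt=rq(s['ee_rot']).as_matrix()
    dp=Rt.T@(np.array([x,y,z])-s['ee_pos'])*1000
    out=[dp.round(1)]
    if jaw_deg is not None:
        j=np.radians(jaw_deg); Y=np.array([np.cos(j),np.sin(j),0]); X=np.array([0,0,-1.])
        G=np.column_stack([X,Y,np.cross(X,Y)])
        out.append(R.from_matrix(Rt.T@G).as_rotvec().round(3))
    print('need',*out,'| ee',s['ee_pos'].round(4),'F',s['contact_force'].round(1),'w',round(s['width'],4),'t',round(s['t'],1))
E
python3 - <<'E'
from h import *
w=grab('wrist','w1.png'); print(proj(w,[.585,.315,.01]),proj(w,[.585,.315,.034])); need(.585,.315,.1,0)
E
```

```text
[279.28972566 180.24669548] [279.18273927 185.40502195]
need [99.  -0.7 -0.3] [0.001 0.001 0.001] | ee [0.5857 0.3148 0.199 ] F [ 0.9 -1.1 -0.1] w 0.0943 t 1.2
```

View pics/w1.png

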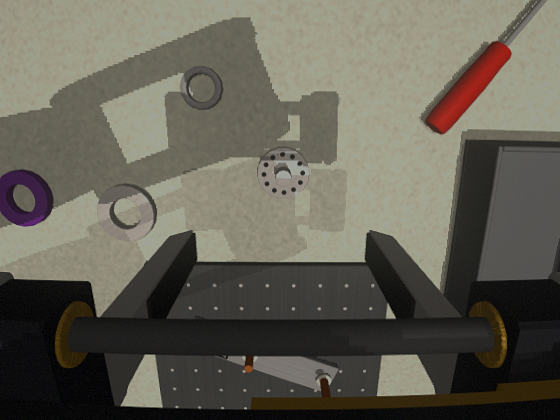

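The wrist picture shows the stage disc at (283,171), the clamp ring at (127,212), the seal ring at (202,88) and the purple ring at (24,198).

Run:
```python
from h import *
w=grab('wrist')
# stage rim points at z=.01 : left,right,top,bottom ; stub top centre
for k,u,v,z in [('L',257.5,169,.01),('Rt',309,169,.01),('T',283,147,.01),('stub',283,167,.034),('ring',127,210,.012),('ringL',97,209,.012),('ringR',156,209,.012),('ringT',127,184,.012),('seal',202,88,.01)]: print(k,pt(w,u,v,z).round(4))
g=cv2.resize(w['pixels'][130:240,90:320],None,fx=3.4,fy=3.4,interpolation=3); cv2.imwrite('pics/w1c.png',g[:,:,::-1])
```

```text
L [0.5629 0.3254 0.01  ]
Rt [0.616  0.3254 0.01  ]
T [0.5891 0.348  0.01  ]
stub [0.589  0.3317 0.034 ]
ring [0.4219 0.2814 0.012 ]
ringL [0.3885 0.2824 0.012 ]
ringR [0.4538 0.2826 0.012 ]
ringT [0.4252 0.31   0.012 ]
seal [0.5095 0.406  0.01  ]
```

View pics/w1c.png

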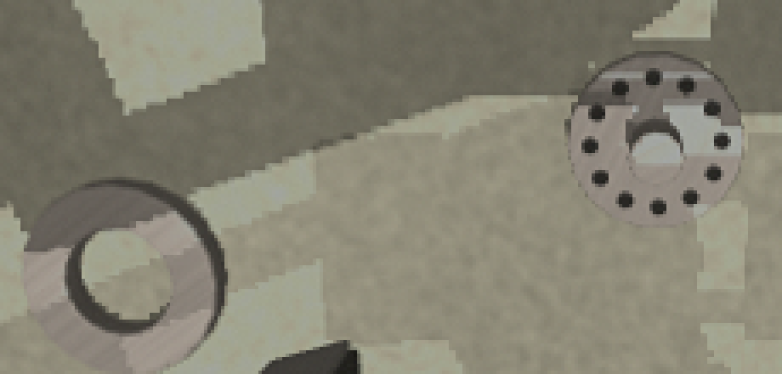

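Call:
servo_tool(jaw=[0.6,0.6,0.6,0.6,0.6,0.5,0.4,0,0,0], dp=[[40,3,-8],[80,3,-8],[120,3,-8],[150,3,-8],[165,3,-8],[170,3,-8],[170,3,-8],[170,3,-8],[170,3,-8],[170,3,-8]], turn=[[0,0,0],[0,0,0],[0,0,0],[0,0,0],[0,0,0],[0,0,0],[0,0,0],[0,0,0],[0,0,0],[0,0,0]])

```text
t: 2.07
ee_pos: [0.5912, 0.3237, 0.0325]
ee_rot: [0.501, 0.502, 0.499, -0.498]
contact_force: [-0.3, 0.7, -0.3]
width: 0.0306
```

Call:
servo_tool(jaw=[0,0,0,0], dp=[[0,0,0],[0,0,0],[0,0,0],[0,0,0]], turn=[[0,0,0],[0,0,0],[0,0,0],[0,0,0]])

```text
t: 2.4
ee_pos: [0.5894, 0.3234, 0.0307]
ee_rot: [0.5, 0.5, 0.5, -0.5]
contact_force: [-0.8, -0.3, 5.9]
width: 0.0153
```

Call:
servo_tool(jaw=[0,0,0,0,0,0,0,0,0,0], dp=[[-15,0,0],[-40,0,0],[-75,0,0],[-110,0,0],[-130,-2,25],[-130,-4,60],[-130,-6,100],[-130,-8,140],[-130,-10,180],[-130,-12,220]], turn=[[0,0,0],[0,0,0],[0,0,0],[0,0,0],[0,0,0],[0,0,0],[0,0,0],[0,0,0],[0,0,0],[0,0,0]])

```text
t: 3.23
ee_pos: [0.5765, 0.1014, 0.16]
ee_rot: [0.5, 0.5, 0.5, -0.5]
contact_force: [0.5, -0.5, -0.8]
width: 0.0154
```

Call:
servo_tool(jaw=[0,0,0,0,0,0,0,0,0,0], dp=[[0,-2,38],[0,-4,76],[0,-6,114],[0,-7,150],[0,-8,185],[0,-9,215],[0,-9,232],[0,-9,238],[0,-9,238],[0,-9,238]], turn=[[0,0,0],[0,0,0],[0,0,0],[0,0,0],[0,0,0],[0,0,0],[0,0,0],[0,0,0],[0,0,0],[0,0,0]])

```text
t: 4.07
ee_pos: [0.5679, -0.1343, 0.1595]
ee_rot: [0.5, 0.5, 0.5, -0.5]
contact_force: [0.1, 0.2, -1.1]
width: 0.0156
```

Run:
```python
from h import *
w=grab('wrist','w2.png'); need(.568,-.134,.071,0); print(proj(w,[.568,-.134,.04]))
```

```text
need [88.4  0.1  0.3] [ 0.001 -0.001  0.   ] | ee [ 0.5679 -0.1338  0.1594] F [-0.4  0.5 -1.5] w 0.0152 t 4.1
[279.4882083  195.86466682]
```

View pics/w2.png

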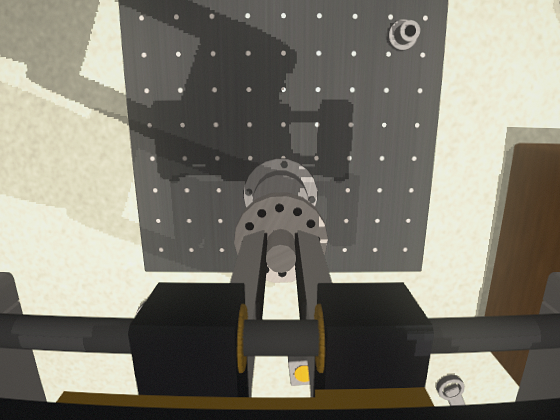

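Run:
```python
from h import *
w=grab('wrist')
for a in [(281,157.5),(243,190),(317.5,190)]: print(pt(w,*a,.016).round(4))
need(.568,-.134,.071,0)
```

```text
[ 0.5693 -0.1043  0.016 ]
[ 0.5346 -0.1341  0.016 ]
[ 0.6027 -0.134   0.016 ]
need [88.4  0.1  0.6] [ 0.002 -0.001  0.   ] | ee [ 0.568  -0.1335  0.1594] F [ 0.3  0.  -0.8] w 0.0149 t 4.2
```

Call:
servo_tool(jaw=[0,0,0,0,0,0,0,0,0,0], dp=[[25,1,3],[50,1,3],[70,1,3],[80,1,3],[84,1,3],[86,1,3],[88,1,3],[89,1,3],[89,1,3],[89,1,3]], turn=[[0,0,0],[0,0,0],[0,0,0],[0,0,0],[0,0,0],[0,0,0],[0,0,0],[0,0,0],[0,0,0],[0,0,0]])

```text
t: 5.0
ee_pos: [0.5697, -0.1383, 0.0715]
ee_rot: [0.501, 0.5, 0.499, -0.5]
contact_force: [-0.3, -0.4, -0.5]
width: 0.0151
```

Call:
servo_tool(jaw=[0,0,0,0.4,0.4,0.4,0.5,0.5,0.5,0.5], dp=[[1,0,0],[2,0,0],[2,0,0],[2,0,0],[2,0,0],[2,0,0],[-10,0,0],[-40,0,0],[-80,0,0],[-120,0,0]], turn=[[0,0,0],[0,0,0],[0,0,0],[0,0,0],[0,0,0],[0,0,0],[0,0,0],[0,0,0],[0,0,0],[0,0,0]])

```text
t: 5.83
ee_pos: [0.5679, -0.1376, 0.1911]
ee_rot: [0.499, 0.5, 0.501, -0.5]
contact_force: [0.9, -0.2, 0.1]
width: 0.0469
```

Run:
```python
from h import *
w=grab('wrist'); need(.42,.279,.16,0)
sc=grab('scene')
a=cv2.resize(w['pixels'][120:320,180:380],(400,400),interpolation=3); b=cv2.resize(sc['pixels'][200:270,180:250],(400,400),interpolation=3)
cv2.imwrite('pics/w3.png',np.hstack([a,b])[:,:,::-1])
```

```text
need [  37.6 -154.4 -419.1] [ 0.     0.006 -0.014] | ee [ 0.5739 -0.1398  0.2022] F [ 2.5 -0.7  4.9] w 0.0469 t 5.9
```

View pics/w3.png

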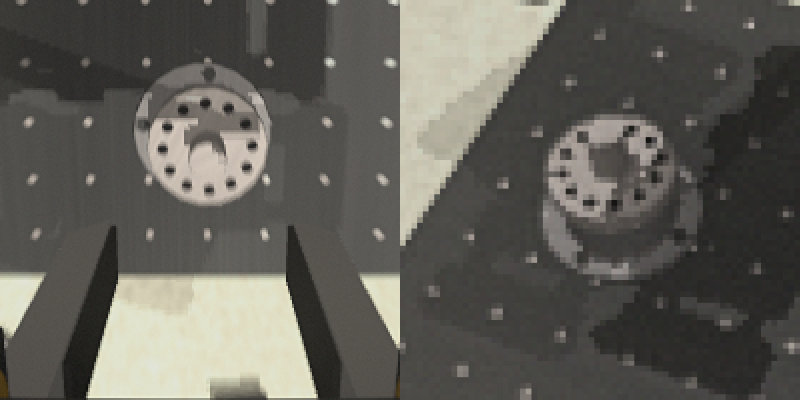

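Run:
```python
from h import *
w=grab('wrist')
g=cv2.cvtColor(w['pixels'],cv2.COLOR_RGB2GRAY)
roi=g[150:230,235:330]; 
_,lab,st,c=cv2.connectedComponentsWithStats((roi<70).astype(np.uint8))
pts=np.array([c[i]+[235,150] for i in range(1,len(c)) if 4<st[i,4]<60])
W=np.array([pt(w,u,v,.05)[:2] for u,v in pts]);print(pts.round(0).tolist())
d=np.linalg.norm(W-[.569,-.137],axis=1);print(d.round(3))
k=(d<.026)&(d>.015);print(cv2.minEnclosingCircle(W[k].astype(np.float32)))
print('flange',pt(w,247,182,.016),pt(w,315,182,.016),pt(w,281,151,.016))
need(.42,.279,.16,0)
```

```text
[[274.0, 151.0], [240.0, 163.0], [272.0, 164.0], [261.0, 168.0], [283.0, 167.0], [244.0, 175.0], [291.0, 174.0], [237.0, 178.0], [253.0, 176.0], [294.0, 185.0], [251.0, 186.0], [255.0, 197.0], [292.0, 195.0], [263.0, 204.0], [284.0, 203.0], [274.0, 206.0]]
[0.03  0.034 0.018 0.018 0.019 0.027 0.02  0.032 0.018 0.022 0.019 0.02
 0.022 0.021 0.023 0.022]
((0.5704892873764038, -0.13910850882530212), 0.02019405923783779)
flange [ 0.54382532 -0.14295072  0.016     ] [ 0.61367225 -0.14316059  0.016     ] [ 0.57866746 -0.1112107   0.016     ]
need [  33.1 -152.6 -418.4] [ 0.     0.004 -0.01 ] | ee [ 0.5723 -0.1393  0.1963] F [ 0.1 -0.3 -0.9] w 0.0471 t 6.0
```

Call:
servo_tool(jaw=[0.5,0.5,0.5,0.5,0.5,1,1,1,1,1], dp=[[0,-13,-38],[0,-26,-76],[0,-39,-114],[0,-52,-152],[0,-65,-190],[0,-78,-228],[0,-91,-266],[0,-104,-304],[0,-117,-342],[0,-130,-375]], turn=[[0,0,0],[0,0,0],[0,0,0],[0,0,0],[0,0,0],[0,0,0],[0,0,0],[0,0,0],[0,0,0],[0,0,0]])

```text
t: 6.82
ee_pos: [0.4368, 0.2388, 0.1892]
ee_rot: [0.5, 0.499, 0.501, -0.501]
contact_force: [0.0, 0.2, 0.3]
width: 0.0767
```

Call:
servo_tool(jaw=[1,1,1,1,1], dp=[[0,-10,-25],[0,-20,-40],[0,-20,-42],[0,-20,-42],[0,-20,-42]], turn=[[0,0,0],[0,0,0],[0,0,0],[0,0,0],[0,0,0]])

```text
t: 7.23
ee_pos: [0.4188, 0.2783, 0.1897]
ee_rot: [-0.5, -0.499, -0.5, 0.501]
contact_force: [0.2, -0.6, 0.2]
width: 0.0936
```

Run:
```python
from h import *
w=grab('wrist','w4.png'); need(.42,.279,.018,0)
print(proj(w,[.42,.279,.012]))
```

```text
need [171.8   1.   -1.2] [-0.001  0.001  0.001] | ee [0.4191 0.278  0.1898] F [ 0.1 -0.7  0.2] w 0.094 t 7.3
[280.92557319 180.64422112]
```

View pics/w4.png

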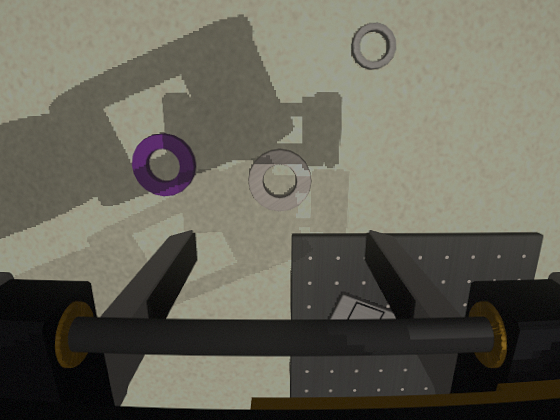

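The ring is centred at (280,180) and the prediction was (281,181). The purple ring at (164,164) is clear of the jaws. Descending.

Call:
servo_tool(jaw=[1,1,1,1,1,1,1,1,0.5,0.5], dp=[[40,0,-1],[80,0,-1],[120,0,-1],[145,0,-1],[160,0,-1],[167,0,-1],[171,0,-1],[173,0,-1],[173,0,-1],[173,0,-1]], turn=[[0,0,0],[0,0,0],[0,0,0],[0,0,0],[0,0,0],[0,0,0],[0,0,0],[0,0,0],[0,0,0],[0,0,0]])

```text
t: 8.12
ee_pos: [0.4203, 0.2803, 0.0187]
ee_rot: [0.5, 0.501, 0.5, -0.499]
contact_force: [-0.6, -0.0, 0.8]
width: 0.084
```

Call:
servo_tool(jaw=[0.4,0.4,0.4,0.4,0.4,0.4], dp=[[0,0,0],[0,0,0],[0,0,0],[0,0,0],[0,0,0],[0,0,0]], turn=[[0,0,0],[0,0,0],[0,0,0],[0,0,0],[0,0,0],[0,0,0]])

```text
t: 8.62
ee_pos: [0.4193, 0.2803, 0.0182]
ee_rot: [0.5, 0.5, 0.5, -0.5]
contact_force: [-2.1, 0.4, 5.4]
width: 0.0635
```

Call:
servo_tool(jaw=[0.4,0.4,0.4,0.4,0.4,0.4,0.4,0.4,0.4,0.4], dp=[[-15,0,0],[-40,0,0],[-75,0,0],[-110,0,0],[-140,10,25],[-150,22,60],[-150,35,97],[-150,48,134],[-150,61,170],[-150,75,208]], turn=[[0,0,0],[0,0,0],[0,0,0],[0,0,0],[0,0,0],[0,0,0],[0,0,0],[0,0,0],[0,0,0],[0,0,0]])

```text
t: 9.45
ee_pos: [0.4939, 0.0705, 0.1673]
ee_rot: [0.5, 0.5, 0.5, -0.5]
contact_force: [-0.5, 0.9, -0.5]
width: 0.0639
```

Call:
servo_tool(jaw=[0.4,0.4,0.4,0.4,0.4,0.4,0.4,0.4,0.4,0.4], dp=[[0,13,37],[0,26,74],[0,39,110],[0,52,145],[0,63,178],[0,72,200],[0,75,209],[0,75,209],[0,75,209],[0,75,209]], turn=[[0,0,0],[0,0,0],[0,0,0],[0,0,0],[0,0,0],[0,0,0],[0,0,0],[0,0,0],[0,0,0],[0,0,0]])

```text
t: 10.28
ee_pos: [0.5682, -0.1352, 0.167]
ee_rot: [0.5, 0.5, 0.501, -0.5]
contact_force: [-0.3, -0.5, -0.7]
width: 0.0638
```

Run:
```python
from h import *
w=grab('wrist','w5.png'); need(.5695,-.137,.068,0)
```

```text
need [99.2  1.2  2. ] [ 0.002 -0.001  0.001] | ee [ 0.5684 -0.1351  0.1672] F [-0.6  0.5 -1.6] w 0.0635 t 10.3
```

View pics/w5.png

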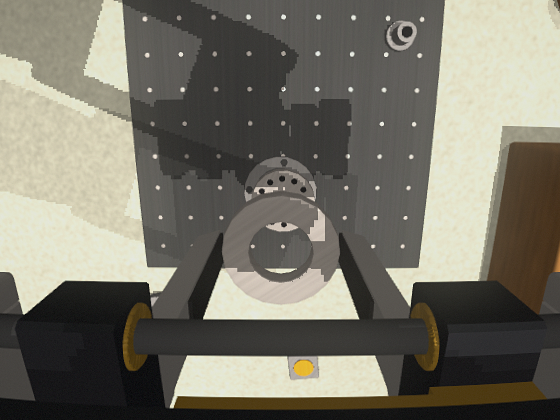

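The ring is held level and centred at x=281, with the stage below it. Descending and releasing.

Call:
servo_tool(jaw=[0.4,0.4,0.4,0.4,0.4,0.4,0.4,0.4,0.4,0.4], dp=[[25,1,2],[50,1,2],[72,1,2],[85,1,2],[92,1,2],[95,1,2],[97,1,2],[99,1,2],[99,1,2],[99,1,2]], turn=[[0,0,0],[0,0,0],[0,0,0],[0,0,0],[0,0,0],[0,0,0],[0,0,0],[0,0,0],[0,0,0],[0,0,0]])

```text
t: 11.17
ee_pos: [0.5708, -0.1393, 0.0695]
ee_rot: [0.501, 0.5, 0.499, -0.5]
contact_force: [-0.4, 0.8, -1.1]
width: 0.0634
```

Call:
servo_tool(jaw=[0.85,0.85,0.85,0.85,0.85,0.85,0.85,0.85,0.85,0.85], dp=[[0,0,0],[0,0,0],[0,0,0],[0,0,0],[0,0,0],[-10,0,0],[-40,0,0],[-75,0,0],[-105,0,0],[-110,0,0]], turn=[[0,0,0],[0,0,0],[0,0,0],[0,0,0],[0,0,0],[0,0,0],[0,0,0],[0,0,0],[0,0,0],[0,0,0]])

```text
t: 12.0
ee_pos: [0.574, -0.1405, 0.1861]
ee_rot: [0.504, 0.502, 0.496, -0.498]
contact_force: [1.3, -0.6, 0.6]
width: 0.08
```

Call:
servo_tool(jaw=[0.85,0.85,0.85], dp=[[0,0,0],[0,0,0],[0,0,0]], turn=[[0,0,0],[0,0,0],[0,0,0]])

```text
t: 12.25
ee_pos: [0.5686, -0.1385, 0.1765]
ee_rot: [0.499, 0.5, 0.501, -0.501]
contact_force: [-0.6, -0.8, -0.2]
width: 0.0798
```

Run:
```python
from h import *
w=grab('wrist'); need(.59,-.31,.2)
a=cv2.resize(w['pixels'][110:350,140:440],(750,600),interpolation=3); cv2.imwrite('pics/w6.png',a[:,:,::-1])
for u,v,z in [(265,340,.045)]: pass
```

```text
need [-24.3  21.4 171.6] | ee [ 0.5685 -0.1384  0.1761] F [-0.1  1.2 -0.1] w 0.0797 t 12.3
```

View pics/w6.png

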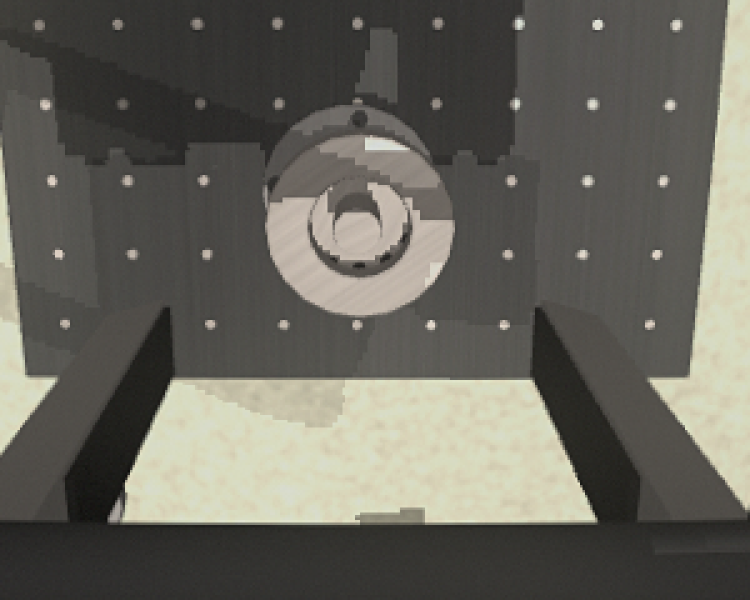

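The ring lies flat around the stub; ring centre and stub agree within a few mm in the crop. Next is a view of the crucible and sensor together.

Call:
servo_tool(jaw=[0.8,0.8,0.8,0.8,0.8,0.8,0.8,0.8,0.8,0.8], dp=[[-15,-8,37],[-24,-16,75],[-24,-24,113],[-24,-32,151],[-24,-40,189],[-24,-48,227],[-24,-54,262],[-24,-58,284],[-24,-58,288],[-24,-58,288]], turn=[[0,0,0],[0,0,0],[0,0,0],[0,0,0],[0,0,0],[0,0,0],[0,0,0],[0,0,0],[0,0,0],[0,0,0]])

```text
t: 13.13
ee_pos: [0.5107, -0.4277, 0.2]
ee_rot: [0.498, 0.501, 0.501, -0.5]
contact_force: [0.1, 0.1, -0.5]
width: 0.0753
```

Call:
servo_tool(jaw=[0.8,0.8], dp=[[0,0,0],[0,0,0]], turn=[[0,0,0],[0,0,0]])

```text
t: 13.3
ee_pos: [0.5123, -0.425, 0.2015]
ee_rot: [0.5, 0.5, 0.501, -0.499]
contact_force: [0.1, -0.3, -0.9]
width: 0.0752
```

Run:
```python
from h import *
w=grab('wrist','w7.png'); need(.51,-.426,.02,0)
print(proj(w,[.51,-.426,.034]),proj(w,[.59,-.31,.045]))
a=cv2.resize(w['pixels'][30:240,200:460],(780,630),interpolation=3)[:600]; cv2.imwrite('pics/w7c.png',a[:,:,::-1])
```

```text
need [181.9  -2.4   1.2] [ 0.002 -0.001  0.001] | ee [ 0.5125 -0.425   0.2019] F [-1.1  0.   0.7] w 0.0753 t 13.3
[277.3710371  185.08012971] [368.36152767  59.25221706]
```

View pics/w7c.png

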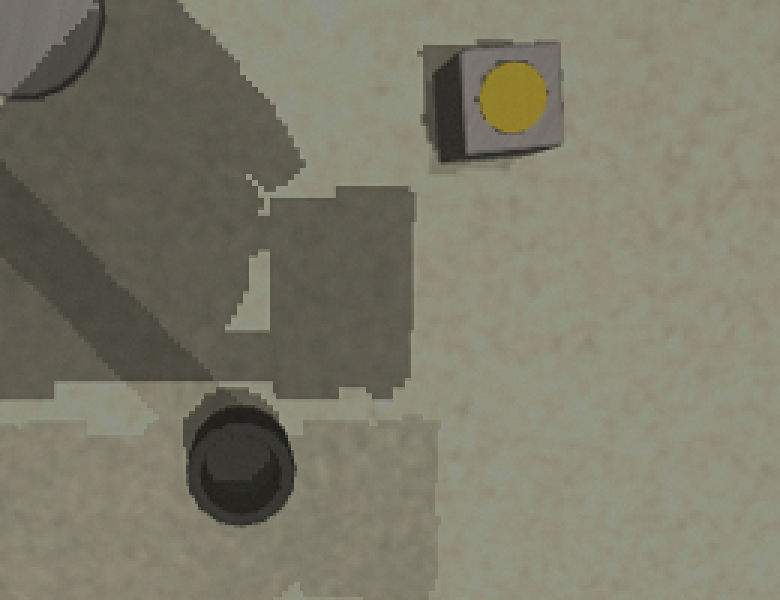

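The crucible's mouth is at crop (241,468). The sensor's top corners are at crop (463,53), (560,42), (563,143) and (467,154).

Run:
```python
from h import *
w=grab('wrist')
print('cruc',pt(w,200+241/3,30+468/3,.034))
C=np.array([pt(w,200+a/3,30+b/3,.045)[:2] for a,b in [(463,53),(560,42),(563,143),(467,154)]])
print('sens',C.mean(0),'disc',pt(w,200+513/3,30+97/3,.045)); 
e=np.roll(C,-1,0)-C;print(np.linalg.norm(e,axis=1),np.degrees(np.arctan2(e[:,1],e[:,0])))
need(.513,-.427,.02,0)
```

```text
cruc [ 0.51321217 -0.42713219  0.034     ]
sens [ 0.59295663 -0.31295485] disc [ 0.59281901 -0.31258691  0.045     ]
[0.02855832 0.02853046 0.02877487 0.02851073] [   7.20582298  -84.60724813 -172.84876563   94.95605267]
need [182.2   0.5   2. ] [ 0.002 -0.001  0.   ] | ee [ 0.5126 -0.4252  0.2022] F [ 0.5 -0.3  0.1] w 0.0757 t 13.4
```

Call:
servo_tool(jaw=[0.8,0.8,0.8,0.8,0.8,0.8,0.8,0.1,0.1,0.1], dp=[[40,0,2],[80,0,2],[120,0,2],[150,0,2],[168,0,2],[176,0,2],[178,0,2],[178,0,2],[178,0,2],[178,0,2]], turn=[[0,0,0],[0,0,0],[0,0,0],[0,0,0],[0,0,0],[0,0,0],[0,0,0],[0,0,0],[0,0,0],[0,0,0]])

```text
t: 14.23
ee_pos: [0.5135, -0.4303, 0.0271]
ee_rot: [0.502, 0.5, 0.498, -0.5]
contact_force: [0.6, -1.2, -0.8]
width: 0.0584
```

Call:
servo_tool(jaw=[0.1,0.1,0.1,0.1,0.1,0.1], dp=[[0,0,0],[0,0,0],[0,0,0],[0,0,0],[0,0,0],[0,0,0]], turn=[[0,0,0],[0,0,0],[0,0,0],[0,0,0],[0,0,0],[0,0,0]])

```text
t: 14.73
ee_pos: [0.5122, -0.4293, 0.0251]
ee_rot: [0.5, 0.5, 0.5, -0.5]
contact_force: [-0.9, -0.1, 3.5]
width: 0.0345
```

Call:
servo_tool(jaw=[0.1,0.1,0.1,0.1,0.1,0.1,0.1,0.1,0.1,0.1], dp=[[-15,0,0],[-40,0,0],[-75,0,0],[-115,0,0],[-150,4,-20],[-170,10,-55],[-170,16,-93],[-170,23,-132],[-170,30,-171],[-170,36,-210]], turn=[[0,0,0],[0,0,0],[0,0,0],[0,0,0],[0,0,0],[0,0,0],[0,0,0],[0,0,0],[0,0,0],[0,0,0]])

```text
t: 15.57
ee_pos: [0.548, -0.2173, 0.1955]
ee_rot: [0.5, 0.5, 0.5, -0.5]
contact_force: [1.0, 0.2, 0.3]
width: 0.0342
```

Call:
servo_tool(jaw=[0.1,0.1,0.1,0.1,0.1,0.1,0.1,0.1,0.1,0.1], dp=[[0,6,-38],[0,12,-76],[0,18,-114],[0,24,-152],[0,30,-190],[0,36,-228],[0,42,-262],[0,47,-290],[0,49,-305],[0,49,-307]], turn=[[-0.1,0,0],[-0.22,0,0],[-0.34,0,0],[-0.46,0,0],[-0.58,0,0],[-0.7,0,0],[-0.82,0,0],[-0.94,0,0],[-1.06,0,0],[-1.18,0,0]])

```text
t: 16.4
ee_pos: [0.5969, 0.0917, 0.195]
ee_rot: [0.694, 0.134, 0.694, -0.133]
contact_force: [-1.1, -1.0, -0.2]
width: 0.0344
```

Call:
servo_tool(jaw=[0.1,0.1,0.1], dp=[[0,0,0],[0,0,0],[0,0,0]], turn=[[0,0,0],[0,0,0],[0,0,0]])

```text
t: 16.65
ee_pos: [0.5969, 0.0875, 0.1947]
ee_rot: [0.693, 0.138, 0.693, -0.138]
contact_force: [-0.2, 0.3, -0.7]
width: 0.0345
```

Run:
```python
from h import *
w=grab('wrist','w8.png'); need(.597,.088,.045,68)
for n,p in [('tall',(.643,.0695,.018)),('short',(.5525,.1065,.043)),('sq',(.5135,.122,.018)),('mid',(.597,.088,.018))]: print(n,proj(w,p))
```

```text
need [149.7   0.7  -0.2] [-0.01  0.    0.  ] | ee [0.5969 0.0873 0.1947] F [-0.2 -0.2 -1.2] w 0.0343 t 16.7
tall [282.07810133 227.8881248 ]
short [281.73067203 134.84718944]
sq [280.99333315  87.92712774]
mid [281.58322043 181.29361921]
```

View pics/w8.png

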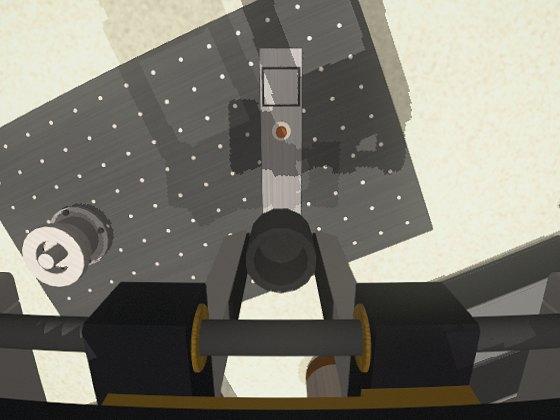

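Call:
servo_tool(jaw=[0.1,0.1,0.1,0.1,0.1,0.1,0.1,0.1,0.1,0.1], dp=[[35,1,-1],[75,1,-1],[110,1,-1],[132,1,-1],[143,1,-1],[148,1,-1],[151,1,-1],[151,1,-1],[151,1,-1],[151,1,-1]], turn=[[0,0,0],[0,0,0],[0,0,0],[0,0,0],[0,0,0],[0,0,0],[0,0,0],[0,0,0],[0,0,0],[0,0,0]])

```text
t: 17.53
ee_pos: [0.5982, 0.0893, 0.0455]
ee_rot: [0.695, 0.138, 0.692, -0.137]
contact_force: [-0.1, -0.5, -0.1]
width: 0.0344
```

Call:
servo_tool(jaw=[0.1,0.1,0.6,0.6,0.6,0.6,0.6,0.6,0.6,0.6], dp=[[1,0,0],[1,0,0],[1,0,0],[1,0,0],[1,0,0],[-8,0,0],[-35,0,0],[-75,0,0],[-115,0,0],[-150,0,0]], turn=[[0,0,0],[0,0,0],[0,0,0],[0,0,0],[0,0,0],[0,0,0],[0,0,0],[0,0,0],[0,0,0],[0,0,0]])

```text
t: 18.37
ee_pos: [0.5967, 0.0893, 0.1966]
ee_rot: [0.694, 0.137, 0.693, -0.137]
contact_force: [1.2, 0.3, 0.1]
width: 0.0561
```

Call:
servo_tool(jaw=[0.8,0.8,0.8], dp=[[0,0,0],[0,0,0],[0,0,0]], turn=[[0,0,0],[0,0,0],[0,0,0]])

```text
t: 18.62
ee_pos: [0.596, 0.0893, 0.1934]
ee_rot: [0.694, 0.137, 0.694, -0.137]
contact_force: [-0.1, -0.6, -0.9]
width: 0.0727
```

Run:
```python
from h import *
w=grab('wrist','w9.png'); need(.593,-.313,.2,6)
a=cv2.resize(w['pixels'][50:250,200:360],(480,600),interpolation=3); cv2.imwrite('pics/w9c.png',a[:,:,::-1])
```

```text
need [  -8.  -372.8  151.2] [ 1.075 -0.002  0.003] | ee [0.5952 0.0893 0.192 ] F [-0.2 -1.1 -1.1] w 0.0745 t 18.7
```

View pics/w9c.png

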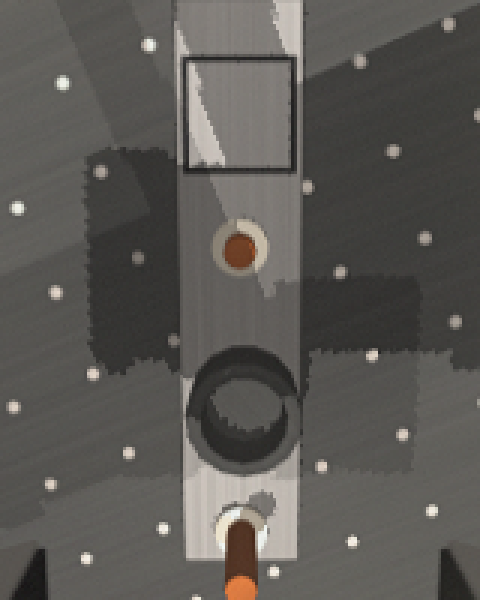

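The crucible stands between the posts, with its mouth at crop (244,412), post collars at (239,246) and (241,530), and the square centred at (240,115).

Run:
```python
from h import *
w=grab('wrist')
f=lambda a,b,z: pt(w,200+a/3,50+b/3,z)[:2]
c=f(244,412,.052);s=f(239,247,.02);t=f(241,531,.02);q=f(239.5,114.5,.018)
u=(s-t)/np.linalg.norm(s-t);n=np.array([-u[1],u[0]]);m=(s+t)/2
print(c,s,t,q,np.linalg.norm(s-t),'cruc along/across',(c-m)@u,(c-m)@n,'yaw',np.degrees(np.arctan2(u[1],u[0])))
need(.593,-.313,.2,6)
```

```text
[0.59252461 0.09044959] [0.54879097 0.10674291] [0.63759793 0.07086932] [0.51103365 0.12246813] 0.09577886363764603 cruc along/across 0.0012366358969458065 -0.0012729536724056026 yaw 158.00374603711376
need [  -8.7 -372.7  151.5] [ 1.075 -0.003  0.004] | ee [0.5949 0.0893 0.1913] F [-0.2 -0.4 -0.1] w 0.0748 t 18.7
```

Call:
servo_tool(jaw=[0.8,0.8,0.8,0.8,0.8,0.8,0.8,0.8,0.8,0.8], dp=[[-8,-36,15],[-8,-73,30],[-8,-110,45],[-8,-147,60],[-8,-184,75],[-8,-221,90],[-8,-258,105],[-8,-295,120],[-8,-332,135],[-8,-365,148]], turn=[[0.11,0,0],[0.22,0,0],[0.33,0,0],[0.44,0,0],[0.55,0,0],[0.66,0,0],[0.77,0,0],[0.88,0,0],[0.98,0,0],[1.075,0,0]])

```text
t: 19.55
ee_pos: [0.5926, -0.3064, 0.1986]
ee_rot: [0.523, 0.474, 0.526, -0.475]
contact_force: [0.8, 0.6, -0.3]
width: 0.0752
```

Call:
servo_tool(jaw=[0.8,0.8,0.8], dp=[[0,0,6],[0,0,7],[0,0,7]], turn=[[0,0,0],[0,0,0],[0,0,0]])

```text
t: 19.8
ee_pos: [0.5941, -0.3107, 0.1992]
ee_rot: [0.524, 0.473, 0.527, -0.473]
contact_force: [0.4, 0.2, -0.1]
width: 0.0752
```

Run:
```python
from h import *
w=grab('wrist')
h=cv2.cvtColor(w['pixels'],cv2.COLOR_RGB2HSV)
m=((h[...,0]>15)&(h[...,0]<32)&(h[...,1]>150)&(h[...,2]>90)).astype(np.uint8); m[260:]=0
_,l,st,c=cv2.connectedComponentsWithStats(m)
for i in range(1,len(c)):
  if st[i,4]>60: p=pt(w,*c[i],.045);print(c[i],st[i],p); need(p[0],p[1],.027,6)
```

```text
[552.56571429  73.56      ] [544  56  16  32 175] [ 0.83111772 -0.17733355  0.045     ]
need [ 172.6  249.7 -106.1] [ 0.002 -0.003  0.002] | ee [ 0.5945 -0.3098  0.1998] F [-0.2  0.1 -0.2] w 0.0749 t 19.9
[544.57697283 156.65782665] [ 521   88   39  137 1546] [ 0.84405662 -0.25314121  0.045     ]
need [172.3 254.5 -29.4] [ 0.002 -0.003  0.002] | ee [ 0.5945 -0.3098  0.1998] F [-0.2  0.1 -0.2] w 0.0749 t 19.9
[529.36612022 187.43715847] [518 170  23  35 183] [ 0.83684189 -0.28453334  0.045     ]
need [172.3 244.    1.1] [ 0.002 -0.003  0.002] | ee [ 0.5945 -0.3098  0.1998] F [-0.2  0.1 -0.2] w 0.0749 t 19.9
[277.62874251 188.57185629] [268 179  21  20 334] [ 0.59202559 -0.31219848  0.045     ]
need [172.8  -2.3   2.6] [ 0.002 -0.003  0.002] | ee [ 0.5945 -0.3098  0.1998] F [-0.2  0.1 -0.2] w 0.0749 t 19.9
```

Call:
servo_tool(jaw=[0.8,0.8,0.8,0.8,0.8,0.8,0.8,0.05,0.05,0.05], dp=[[40,-2,2.5],[80,-2,2.5],[120,-2,2.5],[148,-2,2.5],[164,-2,2.5],[171,-2,2.5],[173,-2,2.5],[173,-2,2.5],[173,-2,2.5],[173,-2,2.5]], turn=[[0,0,0],[0,0,0],[0,0,0],[0,0,0],[0,0,0],[0,0,0],[0,0,0],[0,0,0],[0,0,0],[0,0,0]])

```text
t: 20.68
ee_pos: [0.5949, -0.3149, 0.0309]
ee_rot: [0.527, 0.473, 0.524, -0.473]
contact_force: [0.0, 0.6, 0.0]
width: 0.0587
```

Call:
servo_tool(jaw=[0.05,0.05,0.05,0.05,0.05,0.05,0.05], dp=[[0,0,0],[0,0,0],[0,0,0],[0,0,0],[0,0,0],[0,0,0],[0,0,0]], turn=[[0,0,0],[0,0,0],[0,0,0],[0,0,0],[0,0,0],[0,0,0],[0,0,0]])

```text
t: 21.27
ee_pos: [0.5929, -0.3145, 0.0288]
ee_rot: [0.525, 0.473, 0.526, -0.473]
contact_force: [-2.4, -0.3, 3.6]
width: 0.0296
```

Call:
servo_tool(jaw=[0.05,0.05,0.05,0.05,0.05,0.05,0.05,0.05,0.05,0.05], dp=[[-15,0,0],[-40,0,0],[-80,0,0],[-120,0,0],[-155,-2,-15],[-170,-4,-45],[-170,-6,-80],[-170,-9,-115],[-170,-12,-150],[-170,-14,-182]], turn=[[0,0,0],[0,0,0],[0,0,0],[0,0,0],[0,0,0],[0,0,0],[0,0,0],[0,0,0],[0,0,0],[0,0,0]])

```text
t: 22.1
ee_pos: [0.5596, -0.1325, 0.1989]
ee_rot: [0.526, 0.473, 0.526, -0.473]
contact_force: [1.0, 0.4, -1.9]
width: 0.03
```

Call:
servo_tool(jaw=[0.05,0.05,0.05,0.05,0.05,0.05,0.05,0.05,0.05,0.05], dp=[[0,-3,-32],[0,-6,-65],[0,-9,-98],[0,-12,-131],[0,-15,-164],[0,-17,-197],[0,-19,-225],[0,-20,-248],[0,-20.5,-258],[0,-20.5,-260]], turn=[[-0.1,0,0],[-0.21,0,0],[-0.32,0,0],[-0.43,0,0],[-0.54,0,0],[-0.65,0,0],[-0.76,0,0],[-0.87,0,0],[-0.98,0,0],[-1.08,0,0]])

```text
t: 22.93
ee_pos: [0.5118, 0.1245, 0.1988]
ee_rot: [0.695, 0.133, 0.695, -0.132]
contact_force: [0.3, -0.4, -2.0]
width: 0.0296
```

Call:
servo_tool(jaw=[0.05,0.05,0.05], dp=[[0,0,0],[0,0,0],[0,0,0]], turn=[[0,0,0],[0,0,0],[0,0,0]])

```text
t: 23.18
ee_pos: [0.5127, 0.1215, 0.1986]
ee_rot: [0.694, 0.136, 0.694, -0.136]
contact_force: [0.3, 0.4, -2.7]
width: 0.0299
```

Run:
```python
from h import *
w=grab('wrist','w10.png'); need(.5125,.122,.0465,68)
print(proj(w,[.5125,.122,.018]),proj(w,[.595,.089,.052]))
```

```text
need [152.1   0.5  -0.5] [-0.004  0.    -0.   ] | ee [0.5127 0.1213 0.1986] F [ 0.4 -0.5 -1.4] w 0.0299 t 23.2
[281.34874066 180.25137821] [282.05461423 275.36375838]
```

View pics/w10.png

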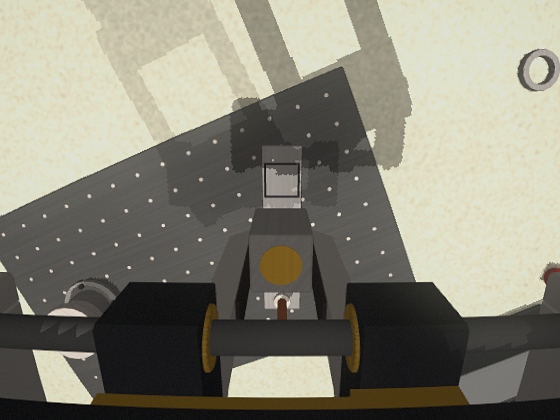

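The square is at (281,181) and the prediction was (281,180). Placing the sensor.

Call:
servo_tool(jaw=[0.05,0.05,0.05,0.05,0.05,0.05,0.05,0.05,0.05,0.05], dp=[[35,0.5,0],[75,0.5,0],[110,0.5,0],[132,0.5,0],[143,0.5,0],[148,0.5,0],[150,0.5,0],[151.5,0.5,0],[151.5,0.5,0],[151.5,0.5,0]], turn=[[0,0,0],[0,0,0],[0,0,0],[0,0,0],[0,0,0],[0,0,0],[0,0,0],[0,0,0],[0,0,0],[0,0,0]])

```text
t: 24.07
ee_pos: [0.5144, 0.1223, 0.0486]
ee_rot: [0.695, 0.136, 0.693, -0.135]
contact_force: [0.2, 0.5, -1.6]
width: 0.0297
```

Call:
servo_tool(jaw=[0.05,0.05,0.6,0.6,0.6,0.6,0.6,0.6,0.6,0.6], dp=[[1,0,0],[1,0,0],[1,0,0],[1,0,0],[1,0,0],[-8,0,0],[-35,0,0],[-75,0,0],[-115,0,0],[-150,0,0]], turn=[[0,0,0],[0,0,0],[0,0,0],[0,0,0],[0,0,0],[0,0,0],[0,0,0],[0,0,0],[0,0,0],[0,0,0]])

```text
t: 24.9
ee_pos: [0.5131, 0.1223, 0.2001]
ee_rot: [0.695, 0.136, 0.693, -0.135]
contact_force: [0.7, 0.3, 0.1]
width: 0.0564
```

Call:
servo_tool(jaw=[0.6,0.6,0.6,0.6,0.6], dp=[[-20,0,30],[-20,0,50],[-20,0,50],[-20,0,50],[-20,0,50]], turn=[[0,0,0],[0,0,0],[0,0,0],[0,0,0],[0,0,0]])

```text
t: 25.32
ee_pos: [0.5578, 0.1036, 0.2162]
ee_rot: [0.693, 0.135, 0.695, -0.136]
contact_force: [-0.4, -0.0, -0.4]
width: 0.0563
```

Run:
```python
from h import *
w=grab('wrist'); s=grab('scene')
a=cv2.resize(w['pixels'][:260,160:420],(400,400),interpolation=3); b=cv2.resize(s['pixels'][200:310,190:360],None,fx=2.35,fy=2.35,interpolation=3)
o=np.zeros((400,800,3),np.uint8);o[:,:400]=a;o[:b.shape[0],400:400+b.shape[1]]=b[:400,:400]
cv2.imwrite('pics/w11.png',o[:,:,::-1])
```

```text
(no output)
```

View pics/w11.png

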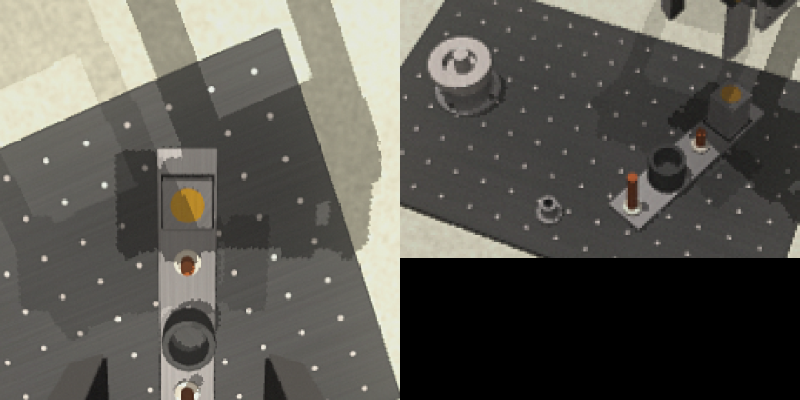

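```bash
python3 -c "
from h import *
print(env.observe()['t']); print(finish_job())"
```

```text
25.4167
the job is handed in; nothing more can be done
None
```

The chamber is set up as asked, and I handed the job in at 25.4 s. The hand-in reports no verdict, so what follows is from my own checks.

- **Stage:** it sits stub up on the pedestal, measured about 2 mm from its centre after release.
- **Clamp ring:** it lies flat on the stage around the stub. I judged it centred to within a few mm by eye and did not compute a figure.
- **Crucible:** it stands mouth up on the rail, measured about 1 mm from midway along and about 1 mm across.
- **Sensor:** it stands upright in the outlined square. I checked this by eye in the last wrist and scene views.
- **Left alone:** I never gripped or approached the blank disc, the seal ring or the purple ring. I did not re-measure the blank and seal ring positions at the end.

The gripper is open, clear above the rail and touching nothing. No check failed. Position estimates of the pedestal and rail from different views differed by about 2–6 mm. I averaged these or took the later close view.

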